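# Clamp the gearbox, find the shaft's flat and hold the collar on it

### The job

Crank the vise handle clockwise until its jaw grips the loose gearbox firmly. Then pinch the upright shaft between the fingers to feel for its one set-screw flat, and turn the shaft until the flat faces the vise's front (the open side towards the robot, its own -x). Pick up the shaft collar, the ring with the thumb screw, slide it down over the shaft with its screw on the flat, pointing to that front, press it down until the spring washer under it is fully compressed, and finish while still gripping it and holding it there; leave the spacer, the specimen and the screwdriver where they are.

Things in the scene. Friction and masses are not known exactly. Their poses are not given: they have to be found in the camera images.
- vise: Low dark steel vise, fixed. Origin: on the bench under the middle of the bed; z up. Base 110 mm (x) by 285 mm (y -90 to +195), its top, the bed, at z = 20 mm. Fixed jaw: clamping face at y = -36 mm looking to +y, top at z = 55 mm. Crank axis: vertical, at x = 0, y = +135 mm. Its front is its -x side, which looks roughly to the robot (yaw up to 0.3 rad); the jaws close along y.
- jaw: Moving jaw, dark steel, 90 mm along the vise's x, 22 mm thick, top 55 mm above the bench. Origin at the foot of its clamping face. Slides to the vise's -y by 7 mm per radian of crank. Slightly sprung (25 N per mm). It touches the gearbox that lies on the fixed jaw with faces 64 mm apart (this origin at y = +28 mm in the vise frame).
- crank (a joint): Angle of the horizontal crank arm (rad); grows turning clockwise seen from above, which closes the jaw. At 0 the handle is straight to the vise's +y of the crank axis. Starts at 0 to 1; the jaw touches at about 3.1, firm at 3.2 to 3.3. About 6 N at the handle turns it, 10 N more clamps firmly; it stays where left, so the jaw goes on pressing.
- crank_handle (a point): Middle of the upright black crank handle, 16 mm across, 42 mm tall (65 to 107 mm above the bench; this point at 86 mm), 45 mm from the crank axis. It spins freely on its pin, so it can be pinched from above and led round the axis with the gripper's direction unchanged.
- gearbox: Loose aluminium gearbox, a block 64 x 64 x 50 mm, 0.8 kg, on the vise bed between the jaws, nearly square with them. Origin: middle of its underside, 20 mm above the bench. It slides up to 10 mm to the fixed jaw when clamped. A steel shaft stands up from the middle of its top.
- shaft_end (a point): Centre of the shaft's upper end, 98 mm above the gearbox's underside; does not turn with it. Shaft 18 mm across, end chamfered 1.5 mm, one flat down its length 5 mm from the axis: a pinch measures 14 mm square on the flat, at d rad off 9 + 9 cos(0.98 - d) mm, 18 mm beyond d = 0.98. Turns at 0.06 N m, stays put. Flat starts facing 0.7 to 1.5 rad anticlockwise (from above) of the vise's front.
- washer (a joint): Spring washer, a steel disc 32 mm across round the shaft's foot: how far it is pressed down (m). 0 at rest, its upper face 64 mm above the gearbox's underside; 0.008 fully compressed, at its stop. Takes 3 N to start and 12.6 N to reach the stop.
- collar: Steel shaft collar lying flat on the bench at the robot's right: ring 42 mm across, 20 mm tall, bore 20.4 mm, 0.13 kg. Origin: middle of its underside; z the ring's axis. A thumb set-screw lies along its -x at mid height; its yaw is within 0.9 rad of 0. The screw's 7 mm wide tip stands into the bore to 6 mm from the axis, so it passes the shaft only over the flat. Grip across its y.
- set_screw (a point): Outer end of the collar's thumb screw head (11 mm across), 32 mm from the ring's axis along the collar's -x, 10 mm above its underside.
- spacer: Plain steel ring, 42 mm across, 12 mm tall, no screw, lying near the collar (which is nearer the robot varies). Leave alone. Origin: middle of its underside.
- specimen: Black resin puck, 30 mm across, 20 mm tall, on the bench beyond the vise. Leave alone. Origin: middle of its underside.
- screwdriver: Screwdriver with a black handle, lying on the bench beyond the vise, to the left. Leave alone. Origin: on the bench under it.

How it is judged:
On the way, in this order (a step that is already met when the one before it is completed fails the run):
1. the vise jaw grips the gearbox (over 12 N) (contact force between jaw and gearbox above 12 N and y of gearbox in the frame of vise below -0.001 m), for 0.3 s.
2. the fingers pinch the shaft (contact force between the fingers and gearbox above 2 N and horizontal distance between the grasp point and shaft_end below 0.01 m), for 0.1 s.
At the end, for the whole second after the job is handed in: Jaw presses the gearbox (over 8 N); collar within 4 mm of the shaft axis, tilt under 0.12 rad, screw towards the vise's front within 0.3 rad, washer at least 5 of 8 mm down, collar gripped by the fingers (over 4 N), at rest (contact force between jaw and gearbox above 8 N and contact force between the fingers and collar above 4 N and contact force between collar and gearbox above 3 N and value of joint washer above 0.005 m and z of collar in the frame of gearbox between 0.053 and 0.0595 m and horizontal distance between collar and shaft_end below 0.004 m and angle between collar's own z axis and vertical below 0.12 rad and angle between the x axis of collar and the x axis of vise, either way round below 0.3 rad and x of set_screw in the frame of vise below -0.015 m and linear speed of collar below 0.02 m/s); the arm keeps its last pose, push and grip.
It fails at once if the spacer is disturbed (over 20 mm) (distance of spacer from where it was at the start of the episode above 0.02 m).
It fails at once if the specimen is disturbed (over 20 mm) (distance of specimen from where it was at the start of the episode above 0.02 m).
It fails at once if the screwdriver is disturbed (over 20 mm) (distance of screwdriver from where it was at the start of the episode above 0.02 m).
It also fails if it takes over 72 s, if anything falls off the work surface, if the arm or the gripper's body presses on something with over 40 N, if the wrist force passes 120 N, or if a joint passes its speed limit or range.

### The arm

A 6-joint arm with a two-finger parallel gripper is mounted at the origin on the work surface. World frame = base frame: x ahead of the robot, y to its left, z up, the work surface at z = 0. Lengths are in m, angles in rad, forces in N, time in s.
With the tool pointing down it reaches from about 0.35 to 0.975 m from the base axis. Payload 4.9 kg.
Tool frame: the origin (TCP) lies where the fingers leave the gripper's body, on its centre line; the fingertips stand 73 mm ahead of it and the grasp point (between the pads) lies 54 mm ahead of it; z points along the fingers, y is the direction in which the jaws open and shut (so a half turn about z gives the same grasp; the last joint's range is limited). The gripper opens to 85 mm and grips with 20 to 120 N. Pads are 22 mm wide; open, the fingers measure 114 mm over their backs; the gripper's body (76 mm by 85 mm) begins 54 mm behind the grasp point. The pads swing forward as they close: fully open they stand 13 mm farther back than shut.
Start: joints at [1.051, 0.053, 1.613, -0, 1.476, -0.119], TCP at [0.244, 0.575, 0.304] pointing down, gripper open.
Joint ranges: [-3.01, 3.01], [-1.01, 2.22], [0.06, 2.58], [-1.02, 4.17], [0.09, 2.62], [-3.14, 3.14]. Speed limits (rad/s): [2.57, 2.57, 3.14, 3.14, 3.14, 3.14].

### API

Orientations are given as a rotation vector (axis times angle).
In Python, from station import monitor, vision, workorder gives the robot as it stands.
- The arm moves only by the tool arm_command, never from a script. Its argument "rows" is text: rows parted by semicolons, each of 6 numbers parted by spaces: the shift along the world's x, y, z in mm, then the turn, a rotation vector about the world's x, y, z in degrees. In form: tx ty tz wx wy wz; .... A call has 1 to 12 rows; each row is the pose to reach, as a shift and turn from the pose measured when the call began; what a row does not reach only later rows make up. A row lasts 1/8 s, in which the tool goes at most 62.5 mm and 10.7 degrees, less where a joint would pass 70% of its speed; a pose out of reach is approached as far as the arm can. A call with a gripper value outside its range is refused whole. "jaw" is the opening, from 0 (shut) to 1 (fully open), set as the call begins (left out, the last holds). The fingers move at their own pace and stop on an object; "squeeze" is the grip in N (left out, the last holds). Time passes only in rows, so rows that repeat a pose let the fingers close. It gives the time, the measured TCP pose, the force and the opening at its end, in the units of the state.
- monitor.get_obs(): the state, without advancing time (a new reading comes with each control period).
- vision.get_image(name): name is "scene" or "top" or "wrist"; returns a dict with "frame" (420x560x3 uint8, red, green, blue), "vfov" (degrees; the focal length in pixels is half the picture's height over the tangent of half this angle, whatever the lens; pixels are square), "cx", "cy" (the principal point, pixels), "distortion" ([k1, k2, p1, p2, k3] as OpenCV has them; the pictures are not rectified), "R" (3x3) and "t" (3): a world point X has camera coordinates R X + t; the wrist camera has in their place "T_tool_cam" (4x4, takes a point from camera to tool coordinates, whose origin is the TCP and whose axes are the flange's). Camera axes: x right, y down, z forward; pixel columns grow to the right and rows downward; lengths in m; the calibration is good to about 2 mm. A picture is of the moment at which its call begins: read the wrist's pose just before it. There is no depth.
- workorder.finish_job(): hands the job in, once; it reports no verdict.
The state is a dict: "t": time; "q": joint angles; "dq": joint speeds; "effort": joint torques, N m; "tool_pos": TCP position; "tool_rot": TCP orientation; "contact_force": force on the tool from outside, world axes, zero at the start; "wrist_torque": the same for the moment, N m; "opening": finger opening in m.
Only numpy, scipy, OpenCV 4.12 (cv2) and the standard library are available. Lean on these libraries where they do the work, as an engineer would, in place of code of your own. Each camera call takes 0.05 s, during which the arm holds its last target. There are 200 camera calls.

## Working session

There is one attempt and no reset: what is moved stays moved. The work goes in short steps, Python scripts to look and compute and a tool call to move; the robot and the scene stay as the last step left them, time stands still between calls to the robot, and variables do not carry over. Pictures are saved under pics/ and viewed, about 8 in all and at most 12, crops included, and the job is handed in when it is done.

Besides the shell and the picture viewer there is one more tool, called after "Request:" as name(argument=value, ...), one argument or row to a line, values as JSON. arm_command: Moves the arm, as the interface text tells. Its arguments: {"type":"object","properties":{"rows":{"type":"string"},"jaw":{"type":"number"},"squeeze":{"type":"number"}},"required":["rows"]}

```bash
ls; mkdir -p pics; cat > h.py <<'E'
import numpy as np,cv2
from station import monitor,vision,workorder
from scipy.spatial.transform import Rotation as Ro
def cam(n):
    o=monitor.get_obs(); d=vision.get_image(n)
    h=d["frame"].shape[0]; f=h/2/np.tan(np.radians(d["vfov"])/2)
    K=np.array([[f,0,d["cx"]],[0,f,d["cy"]],[0,0,1]]);D=np.array(d["distortion"],float)
    if n=="wrist":
        T=np.array(d["T_tool_cam"]); Rt=Ro.from_rotvec(o["tool_rot"]).as_matrix()
        Rwc=Rt@T[:3,:3]; c=Rt@T[:3,3]+np.array(o["tool_pos"])
    else:
        R=np.array(d["R"]);Rwc=R.T;c=-R.T@np.array(d["t"])
    return dict(im=d["frame"],K=K,D=D,R=Rwc,c=c)
def save(C,n): cv2.imwrite("pics/"+n,C["im"][:,:,::-1])
def ray(C,uv):
    p=cv2.undistortPoints(np.array(uv,float).reshape(-1,1,2),C["K"],C["D"]).reshape(-1,2)
    return np.c_[p,np.ones(len(p))]@C["R"].T
def onz(C,uv,z):
    r=ray(C,uv); return C["c"]+r*((z-C["c"][2])/r[:,2])[:,None]
def proj(C,X):
    X=np.array(X,float).reshape(-1,3)
    rv=cv2.Rodrigues(C["R"].T)[0]
    return cv2.projectPoints(X,rv,-C["R"].T@C["c"],C["K"],C["D"])[0].reshape(-1,2)
def put(C,f):
    import pickle; pickle.dump(C,open(f,"wb"))
def get(f):
    import pickle; return pickle.load(open(f,"rb"))
E
python3 - <<'E'
from h import *
o=monitor.get_obs();print(o)
for n in("scene","top"):
    C=cam(n);save(C,n+"0.png");put(C,n+"0.pkl");print(n,C["c"],C["R"][:,2],C["K"][0,0])
E
```

```text
pics
{'t': 0.0, 'q': array([ 1.05097908e+00,  5.33701668e-02,  1.61428454e+00, -1.43125144e-06,
        1.47598736e+00, -1.18974974e-01]), 'dq': array([-1.33324529e-03, -8.19790882e-05,  7.24186931e-04, -1.63386758e-04,
       -1.50436376e-04,  1.48279705e-03]), 'effort': array([ 1.97557201e-04, -3.93692529e+01, -3.70175064e+01, -1.88415252e-04,
        6.98703006e-03, -2.79246215e-06]), 'tool_pos': array([0.24362267, 0.5750551 , 0.30266026]), 'tool_rot': array([-6.25306379e-01, -3.07807613e+00,  3.05647974e-03]), 'contact_force': array([0.54297914, 0.19101348, 0.69811252]), 'wrist_torque': array([ 0.01594056, -0.00927455, -0.03999555]), 'opening': 0.08549658842318476}
scene [ 1.10529057 -0.4481178   0.60065487] [-0.61395576  0.50498043 -0.60667379] 407.1732631529848
top [ 0.49962447 -0.01485176  0.82686368] [ 0.13185842 -0.00631802 -0.99124843] 384.2819061673041
```

View pics/top0.png

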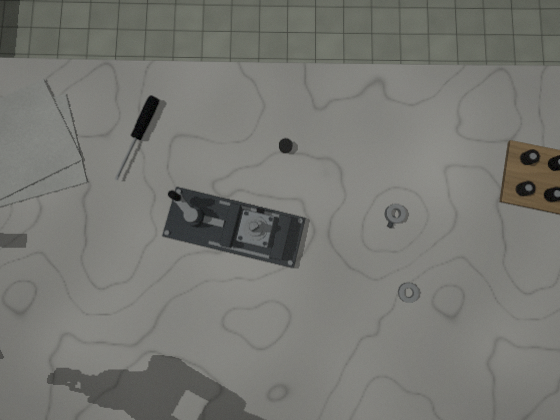

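View pics/scene0.png

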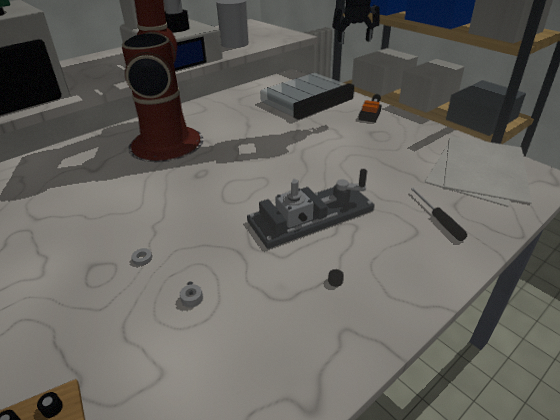

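The top view shows the vise with base corners near (178,188), (307,217), (296,267) and (164,237). Crank handle is at (174,195), shaft at (256,227), collar at (397,214) with its screw towards (390,226), spacer at (409,292), puck at (286,146). The scene view agrees.

```bash
python3 - <<'E'
from h import *
C=get("top0.pkl")
c=onz(C,[(178,188),(307.5,217),(296,267),(164,237)],0.02);print(c)
print("sides",np.linalg.norm(c-np.roll(c,-1,0),axis=1))
yv=((c[0]-c[1])+(c[3]-c[2]))[:2];yv/=np.linalg.norm(yv); print("yaw",np.arctan2(-yv[0],yv[1]))
xv=np.array([yv[1],-yv[0]]); m=c.mean(0)[:2]-yv*0.0525;print("origin",m)
print("crank axis",m+yv*.135)
print("handle",onz(C,[(174,195)],.10), "shaft",onz(C,[(255,226)],.118))
print("collar",onz(C,[(397,214)],.02),onz(C,[(390,226)],.01),"spacer",onz(C,[(409,292)],.012))
im=cv2.resize(C["im"][170:290,140:430],None,fx=2.7,fy=2.7,interpolation=cv2.INTER_CUBIC);cv2.imwrite("pics/c1.png",im[:,:,::-1])
E
```

```text
[[ 0.65141845  0.20474085  0.02      ]
 [ 0.59274459 -0.07112457  0.02      ]
 [ 0.48793073 -0.04755394  0.02      ]
 [ 0.54695722  0.22891307  0.02      ]]
sides [0.28203608 0.10743147 0.28269795 0.10722148]
yaw -0.20995647679564242
origin [0.55882084 0.02739675]
crank axis [0.58695718 0.15943215]
handle [[0.62267227 0.18993785 0.1       ]] shaft [[0.56347517 0.03279653 0.118     ]]
collar [[ 0.60151393 -0.26064406  0.02      ]] [[ 0.57676935 -0.24803478  0.01      ]] spacer [[ 0.43925973 -0.28339033  0.012     ]]
```

View pics/c1.png

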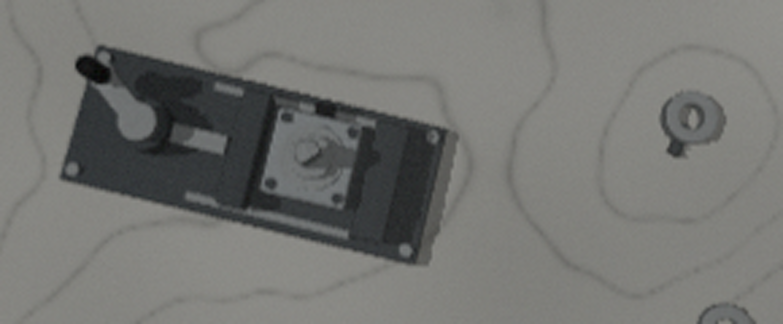

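Request:
arm_command(
  rows="378 -385 -43 0 0 -79;378 -385 -43 0 0 -79;378 -385 -43 0 0 -79;378 -385 -43 0 0 -79;378 -385 -43 0 0 -79;378 -385 -43 0 0 -79;378 -385 -43 0 0 -79;378 -385 -43 0 0 -79;378 -385 -43 0 0 -79;378 -385 -43 0 0 -79;378 -385 -43 0 0 -79;378 -385 -43 0 0 -79",
  jaw=1,
  squeeze=60,
)

```text
t: 1.6
tool_pos: [0.6208, 0.1912, 0.2598]
tool_rot: [-2.438, -1.979, 0.002]
contact_force: [0.4, -0.4, -0.2]
opening: 0.085
```

```bash
python3 - <<'E'
from h import *
o=monitor.get_obs();print(o["t"],o["tool_pos"],o["q"],Ro.from_rotvec(o["tool_rot"]).as_matrix()[:,1])
C=cam("wrist");save(C,"w1.png");put(C,"w1.pkl");print(C["c"],C["R"],C["K"])
E
```

```text
1.6 [0.62080616 0.19123666 0.25979592] [1.83972041e-01 1.39895531e-01 1.59412825e+00 1.18358664e-03
 1.40942807e+00 3.90977811e-01] [ 0.97860917 -0.20571681 -0.00216406]
[0.63807888 0.27398696 0.3298507 ] [[ 0.97846334 -0.19442685 -0.06933755]
 [-0.20640887 -0.92515133 -0.31857556]
 [-0.00220808  0.3260264  -0.94535809]] [[364.3767774    0.         280.80739033]
 [  0.         364.3767774  205.67697054]
 [  0.           0.           1.        ]]
```

View pics/w1.png

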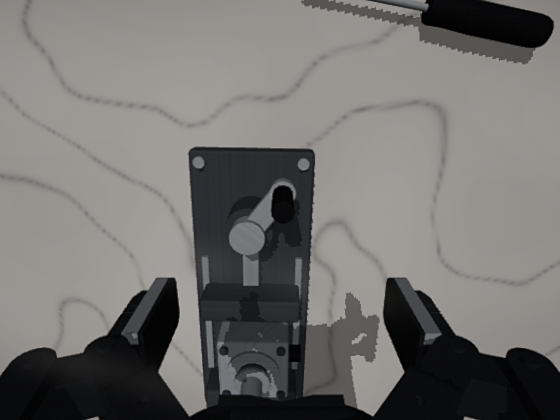

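The wrist view shows the crank hub at (247,238), the handle leaning down from about (283,190) to its top at about (283,211), the vise base's far end at (190,149)–(314,150), and the shaft tip near (255,385).

```bash
python3 - <<'E'
from h import *
C=get("w1.pkl")
g=cv2.cvtColor(C["im"],cv2.COLOR_RGB2GRAY)
m=(g[175:235,262:305]<22).astype(np.uint8)
n,l,s,ce=cv2.connectedComponentsWithStats(m);print([(s[i],ce[i]+[262,175]) for i in range(1,n) if s[i][4]>50])
print("corners",onz(C,[(190,149),(314,150)],.02))
print("hub",onz(C,[(247,238)],.065))
for uv,z in[((283,211),.107),((283,213),.107),((283,191),.065)]:print(onz(C,[uv],z))
for v in(210,215,220):
  print(v,g[v,262:305])
E
```

```text
[(array([ 10,  11,  23,  38, 717], dtype=int32), array([282.65969317, 205.05439331]))]
corners [[0.54982017 0.23582802 0.02      ]
 [0.65353019 0.21301671 0.02      ]]
hub [[0.58678848 0.16369784 0.065     ]]
[[0.62237334 0.19501311 0.107     ]]
[[0.62209008 0.19365715 0.107     ]]
[[0.62271086 0.1959135  0.065     ]]
210 [120 120 120 121 120 120 120 121 100  45   7   7  10   9  10  10   9  10
  10   8   9  10  10  10   9   9  11   9   8  10   7   7  15  25  26  26
  37  43  44  44  43  44  46]
215 [120 120 118 119 118 118 119 122 126  71  14   4   8  11   9   7   8   9
  11   9   9   9   9  10   9   7   9  10   9  10   6  12  23  27  28  39
  41  43  43  43  43  44  44]
220 [118 117 118 120 120 121 121 120 119 122 115  94  45  13   6   8   9   6
   8  10   9   6   8   8   9   9   7   8  14  21  25  27  27  27  26  26
  39  45  45  42  43  44  45]
```

Request:
arm_command(
  rows="1 3 -55 0 0 0;1 3 -113 0 0 0;1 3 -113 0 0 0",
  jaw=0.6,
)

```text
t: 2.02
tool_pos: [0.6175, 0.1945, 0.1409]
tool_rot: [-2.432, -1.977, 0.018]
contact_force: [-0.8, -0.1, -0.2]
opening: 0.0509
```

Request:
arm_command(
  rows="0 0 0 0 0 0;0 0 0 0 0 0;0 0 0 0 0 0;0 0 0 0 0 0",
  jaw=0,
  squeeze=50,
)

```text
t: 2.52
tool_pos: [0.6202, 0.1948, 0.1443]
tool_rot: [-2.435, -1.98, 0.006]
contact_force: [5.9, 1.5, -3.8]
opening: 0.0146
```

```bash
cat > cr.py <<'E'
import sys,numpy as np
from station import monitor
o=monitor.get_obs();p=np.array(o["tool_pos"])[:2]
A=np.array([float(sys.argv[1]),float(sys.argv[2])]);end=float(sys.argv[3]);n=int(sys.argv[4])
yv=np.array([.2085,.978]);xv=np.array([.978,-.2085]);r=p-A
t0=np.arctan2(r@xv,r@yv);print("t0",t0,"r",np.hypot(*r),o["contact_force"],o["opening"],o["tool_pos"])
for t in np.linspace(t0,end,n+1)[1:]:
    d=A+.045*(xv*np.sin(t)+yv*np.cos(t))-p;print(round(d[0]*1e3,1),round(d[1]*1e3,1),end="; ")
E
python3 cr.py .5875 .163 1.6 6
```

```text
t0 0.58908249450366 r 0.04561591995581123 [ 5.85462903  1.54530112 -3.75965531] 0.01461924947621974 [0.62019514 0.19480943 0.14425634]
4.4 -6.3; 8.1 -12.9; 10.7 -20.0; 12.1 -27.4; 12.2 -35.0; 11.0 -42.5;
```

Request:
arm_command(
  rows="4.5 -6.5 2 0 0 0;8 -13 2 0 0 0;10.5 -20 2 0 0 0;12 -27.5 2 0 0 0;12 -35 2 0 0 0;11 -42.5 2 0 0 0;11 -42.5 2 0 0 0",
)

```text
t: 3.4
tool_pos: [0.6307, 0.1524, 0.1445]
tool_rot: [-2.435, -1.979, 0.005]
contact_force: [5.5, 2.2, -15.7]
opening: 0.0148
```

```bash
python3 cr.py .5875 .163 2.8 7
```

```text
t0 1.601307285781919 r 0.044490550149141994 [  5.51432167   2.16136298 -15.70635372] 0.014813148590768177 [0.63070947 0.15240043 0.14454421]
-2.0 -7.4; -5.6 -14.2; -10.4 -20.2; -16.1 -25.4; -22.7 -29.4; -29.8 -32.4; -37.3 -34.0;
```

Request:
arm_command(
  rows="-2 -7.5 -1 0 0 0;-5.5 -14 -1.5 0 0 0;-10.5 -20 -1.5 0 0 0;-16 -25.5 -1.5 0 0 0;-22.5 -29.5 -1.5 0 0 0;-30 -32.5 -1.5 0 0 0;-37.5 -34 -1.5 0 0 0;-37.5 -34 -1.5 0 0 0",
)

```text
t: 4.4
tool_pos: [0.5938, 0.1193, 0.1443]
tool_rot: [-2.435, -1.979, -0.002]
contact_force: [4.0, 3.7, -7.3]
opening: 0.0148
```

```bash
python3 cr.py .5875 .163 3.3 5
```

```text
t0 2.7893499835694673 r 0.04414039863263382 [ 3.97847509  3.71465459 -7.28648477] 0.014751502159490403 [0.5937555  0.11930511 0.14427903]
-4.5 -1.3; -9.0 -1.2; -13.6 -0.7; -18.1 0.3; -22.5 1.7;
```

Request:
arm_command(
  rows="-4.5 -1.3 0 0 0 0;-9 -1.3 0 0 0 0;-13.5 -0.7 0 0 0 0;-18 0.3 0 0 0 0;-20.5 1 0 0 0 0;-20.5 1 0 0 0 0;-20.5 1 0 0 0 0",
)

```text
t: 5.28
tool_pos: [0.5739, 0.1207, 0.1444]
tool_rot: [-2.436, -1.98, -0.007]
contact_force: [6.3, 2.6, -12.3]
opening: 0.0144
```

```bash
python3 cr.py .5875 .163 3.4 3
```

```text
t0 -3.0414974921869207 r 0.04440287164772537 [  6.32413441   2.61574666 -12.32692578] 0.014398379606025238 [0.57394857 0.12071556 0.14440485]
-14.9 77.2; 58.3 47.1; -6.8 2.1;
```

Request:
arm_command(
  rows="-1.5 0.5 0 0 0 0;-3 1 0 0 0 0",
)

```text
t: 5.52
tool_pos: [0.5719, 0.1214, 0.1444]
tool_rot: [2.438, 1.981, 0.012]
contact_force: [9.1, 0.2, -13.3]
opening: 0.0146
```

```bash
python3 - <<'E'
from h import *
o=monitor.get_obs();print(o["contact_force"],o["tool_pos"])
C=cam("wrist");save(C,"w2.png");put(C,"w2.pkl")
C=cam("top");put(C,"t2.pkl")
a=C["im"][170:290,140:330]; b=get("w2.pkl")["im"]
im=np.vstack([cv2.resize(a,(560,354),interpolation=cv2.INTER_CUBIC),b[200:420]]);cv2.imwrite("pics/c2.png",im[:,:,::-1])
E
```

```text
[  9.07678258   0.2382061  -13.2977882 ] [0.57189003 0.12137488 0.14440311]
```

View pics/c2.png

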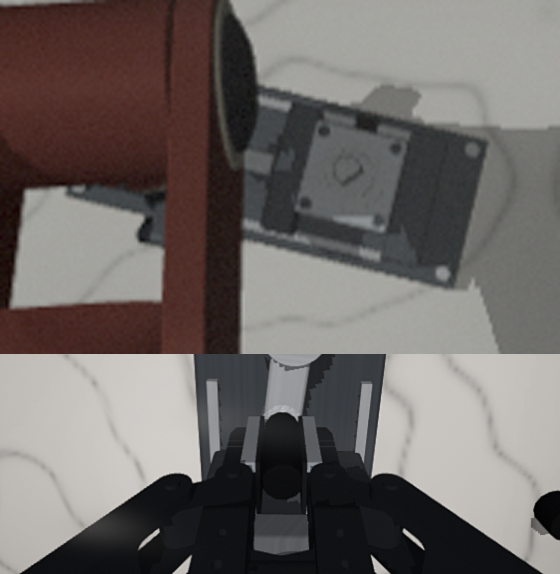

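Request:
arm_command(
  rows="-1.5 0.5 0 0 0 0;-3.5 1 0 0 0 0;-3.5 1 0 0 0 0",
)

```text
t: 6.0
tool_pos: [0.5694, 0.1222, 0.1444]
tool_rot: [2.436, 1.979, 0.017]
contact_force: [9.9, 0.7, -13.7]
opening: 0.0143
```

Request:
arm_command(
  rows="-2 0.7 0 0 0 0;-4 1.3 0 0 0 0;-4 1.3 0 0 0 0",
)

```text
t: 6.38
tool_pos: [0.5667, 0.1232, 0.1444]
tool_rot: [2.433, 1.976, 0.024]
contact_force: [10.9, 0.8, -16.2]
opening: 0.0148
```

```bash
python3 - <<'E'
from h import *
# shaft & gearbox measurement from top pictures before and after
for n in("top0.pkl","t2.pkl"):
    C=get(n)
    im=C["im"]; hsv=cv2.cvtColor(im,cv2.COLOR_RGB2HSV); g=hsv[:,:,2]
    sub=g[200:255,228:285]
    m=(sub>95).astype(np.uint8); 
    k,l,s,ce=cv2.connectedComponentsWithStats(m)
    for i in range(1,k):
        if s[i][4]>150: print(n,s[i],ce[i]+[228,200])
    np.set_printoptions(linewidth=250);print(g[222:224,225:300])
E
```

```text
top0.pkl [  7   0  50  13 333] [267.07507508 203.75375375]
top0.pkl [  9   8  35  38 721] [252.76837725 227.84743412]
[[ 44  55  52  59  56  56  58  53  54  53  44  32  28  35  48  78 121 120 119 118 116 111 114 106 110 102  97  98 105  98  95  93  96 112 111 101  85  80  82 100 103  94 118 118 115 119 117  95  56  48  43  40  43  53  60  60  59  61  61  57  59
   60  56  57  54  49  42  46  45  50  48  44  46  59  74]
 [ 51  55  53  58  58  59  56  57  57  57  44  26  28  38  56 101 118 120 118 115 113 111 111 105 103 105 111 112 109 110 110 101  84 111 113 111  85  76  80  79  98  92 107 119 117 117 117  87  48  46  42  42  46  62  59  61  61  59  59  62  60
   58  58  56  53  43  44  42  45  47  48  43  44  44  55]]
t2.pkl [  6   0  51  13 332] [266.79216867 203.6746988 ]
t2.pkl [ 14  12  34  37 723] [258.8824343  230.23098202]
[[ 99 100  98  97  90  89  82  69  55  46  73  73  63  75  72  51  51  51  54  65  97 101 102 100 101  99 100  98  97  95  89  92  92  87  88  98  97  92  89  95 101 102 100  99 100 103 104 100  89  82  91  95  69  52  58  56  56  55  54  55  55
   55  57  56  55  56  53  57  59  56  59  59  60  75  89]
 [ 96  97  96  99 100  99  99  82  50  55  70  71  74  73  70  48  49  50  55  75 101  99 102 101 101  96  98  96  94  89  82  88  86  86  87  91  92  96  95  93  94 102  98 100 100 101 101 103 104 100 101  92  55  55  56  54  57  58  55  57  55
   55  56  57  57  52  57  58  55  59  58  55  57  59  67]]
```

Request:
arm_command(
  rows="0 0 0 0 0 0;0 0 0 0 0 0;0 0 40 0 0 0;0 0 116 0 0 0;0 0 116 0 0 0",
  jaw=0.6,
)

```text
t: 7.0
tool_pos: [0.5692, 0.1234, 0.2681]
tool_rot: [2.428, 1.972, 0.039]
contact_force: [-0.1, 0.1, 0.9]
opening: 0.0512
```

Request:
arm_command(
  rows="-7 -97 0 0 0 50;-7 -97 0 0 0 50;-7 -97 0 0 0 50;-7 -97 0 0 0 50;-7 -97 0 0 0 50;-7 -97 0 0 0 50;-7 -97 0 0 0 50",
)

```text
t: 7.88
tool_pos: [0.5621, 0.0265, 0.2683]
tool_rot: [1.374, 2.823, 0.045]
contact_force: [0.3, 0.2, -0.8]
opening: 0.0512
```

```bash
python3 - <<'E'
from h import *
o=monitor.get_obs();print(o["t"],o["tool_pos"],o["contact_force"],Ro.from_rotvec(o["tool_rot"]).as_matrix()[:,1])
C=cam("wrist");put(C,"w3.pkl")
p=proj(C,[[.5586,.027,.118]])[0];print(p)
x,y=int(p[0]),int(p[1]);a=C["im"][y-70:y+70,x-90:x+90]
cv2.imwrite("pics/c3.png",cv2.resize(a,None,fx=4,fy=4,interpolation=cv2.INTER_CUBIC)[:,:,::-1]);print(x-90,y-70)
print("vise pose chk",onz(get("t2.pkl"),[(258.9,230.2)],.07))
E
```

```text
7.875 [0.56213177 0.02652305 0.2682688 ] [ 0.26420627  0.21088144 -0.76092291] [0.78700123 0.61638646 0.02639686]
[270.75658029 216.9189038 ]
180 146
vise pose chk [[0.55958499 0.02816073 0.07      ]]
```

View pics/c3.png

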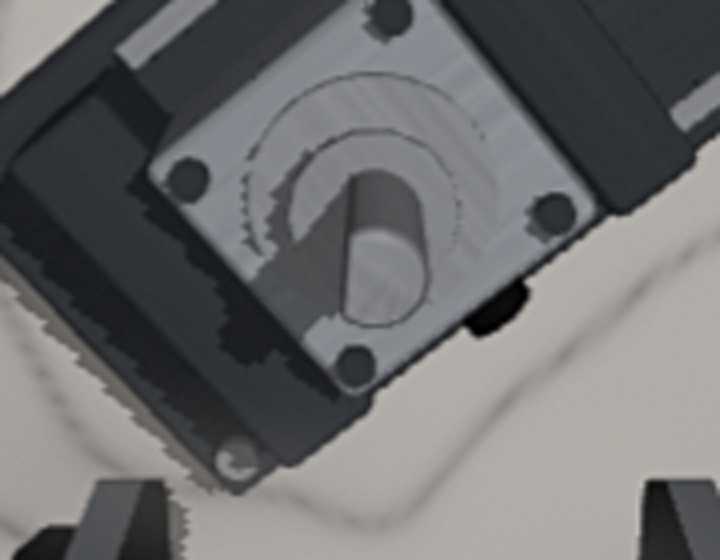

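The crop shows the shaft end circle at crop (381,278), i.e. full-frame about (275,215.5). Its flat is on the left, with an edge from about (348,235) to (343,312), so its normal points almost straight left in the image.

```bash
python3 - <<'E'
from h import *
C=get("w3.pkl");f=lambda L:[(180+a/4,146+b/4) for a,b in L]
print("shaft",onz(C,f([(381,278)]),.118))
p=onz(C,f([(348,235),(343,312)]),.118);d=(p[1]-p[0])[:2];n=np.array([d[1],-d[0]]);n/=np.linalg.norm(n);c=onz(C,f([(381,278)]),.118)[0,:2]
if n@(p[0,:2]-c)<0:n=-n
print("flat dir deg",np.degrees(np.arctan2(n[1],n[0]))%360)
# clamp faces: moving jaw edge, fixed jaw edge (top z .055)
for L,z in[([(432,0),(628,213)],.055),([(95,95),(362,400)],.055),([(150,180),(345,392)],.07),([(448,10),(605,205)],.07)]:
    q=onz(C,f(L),z);e=(q[1]-q[0])[:2];print(q[:,:2],np.degrees(np.arctan2(e[1],e[0])))
E
```

```text
shaft [[0.56030683 0.0295381  0.118     ]]
flat dir deg 213.81320662396212
[[0.54745807 0.06357808]
 [0.60646032 0.05398689]] -9.233027361595653
[[ 0.50626891  0.00787668]
 [ 0.5886285  -0.012469  ]] -13.876232489596871
[[ 0.52411334  0.00494737]
 [ 0.58063055 -0.0076594 ]] -12.574576454274318
[[0.54893061 0.06541567]
 [0.59669505 0.05446062]] -12.917702056507691
```

```bash
cat > to.py <<'E'
# shift/turn to a pointing-down pose with tool y at given yaw (deg): to.py x y z yaw
import sys;from h import *
o=monitor.get_obs();a=[float(v) for v in sys.argv[1:]]
R=Ro.from_rotvec(o["tool_rot"]).as_matrix();y=np.radians(a[3])
Y=np.array([np.cos(y),np.sin(y),0]);Z=np.array([0,0,-1.])
if Y@R[:,1]<0:Y=-Y
T=np.c_[np.cross(Y,Z),Y,Z]
print("t",o["t"],"op",o["opening"]*1e3,"F",o["contact_force"].round(1),"pos",o["tool_pos"].round(4),"yaw",np.degrees(np.arctan2(R[1,1],R[0,1])).round(2),"z",R[:,2].round(3))
print("row",((np.array(a[:3])-o["tool_pos"])*1e3).round(1),np.degrees(Ro.from_matrix(T@R.T).as_rotvec()).round(1))
E
python3 to.py .5603 .0295 .160 35
```

```text
t 7.925 op 51.25232270633366 F [ 0.  -0.2 -0.7] pos [0.5621 0.0265 0.2682] yaw 38.09 z [ 0.014  0.025 -1.   ]
row [  -1.8    3.  -108.2] [-1.4  0.8 -3.1]
```

Request:
arm_command(
  rows="-2 3 -50 -1.4 0.8 -3;-2 3 -108 -1.4 0.8 -3;-2 3 -108 -1.4 0.8 -3;-2 3 -108 -1.4 0.8 -3",
)

```text
t: 8.43
tool_pos: [0.5612, 0.0295, 0.1622]
tool_rot: [1.447, 2.785, 0.002]
contact_force: [-0.3, -0.1, 0.2]
opening: 0.0516
```

Request:
arm_command(
  rows="0 0 0 0 0 0;0 0 0 0 0 0;0 0 0 0 0 0;0 0 0 0 0 0;0 0 0 0 0 0",
  jaw=0,
  squeeze=30,
)

```text
t: 9.05
tool_pos: [0.5619, 0.0286, 0.1653]
tool_rot: [1.446, 2.783, -0.0]
contact_force: [-5.4, -2.7, 8.6]
opening: 0.013
```

```bash
python3 to.py .5603 .0295 .160 -12.3
```

```text
t 9.05 op 13.044086465009508 F [-5.4 -2.7  8.6] pos [0.5619 0.0286 0.1653] yaw 35.07 z [ 0.005 -0.003 -1.   ]
row [-1.6  0.9 -5.3] [  0.3   0.2 -47.4]
```

Request:
arm_command(
  rows="0 0 0 0 0 -9;0 0 0 0 0 -18;0 0 0 0 0 -27;0 0 0 0 0 -36;0 0 0 0 0 -47.5;0 0 0 0 0 -47.5;0 0 0 0 0 -47.5",
  squeeze=40,
)

```text
t: 9.93
tool_pos: [0.5613, 0.0272, 0.1653]
tool_rot: [2.444, 1.964, -0.009]
contact_force: [-3.6, -5.9, -1.4]
opening: 0.0127
```

```bash
python3 to.py .5603 .0295 .2683 -12.3
```

```text
t 9.925 op 12.695644951691499 F [-3.6 -5.9 -1.4] pos [0.5613 0.0272 0.1653] yaw -12.44 z [-0.001 -0.008 -1.   ]
row [ -1.    2.3 103. ] [ 0.5 -0.   0.1]
```

Request:
arm_command(
  rows="0 0 0 0 0 0;0 0 0 0 0 0;0 0 30 0 0 0;-1 1 80 0.5 0 0;-1 1 103 0.5 0 0;-1 1 103 0.5 0 0;-1 1 103 0.5 0 0",
  jaw=0.6,
)

```text
t: 10.8
tool_pos: [0.5598, 0.0284, 0.2671]
tool_rot: [-2.447, -1.967, 0.002]
contact_force: [-0.7, -0.8, -0.0]
opening: 0.0513
```

```bash
python3 - <<'E'
from h import *
o=monitor.get_obs();print(o["t"],o["tool_pos"],o["contact_force"])
C=cam("wrist");put(C,"w4.pkl")
p=proj(C,[[.5603,.0285,.118]])[0]
x,y=int(p[0]),int(p[1]);a=C["im"][y-70:y+70,x-90:x+90]
cv2.imwrite("pics/c4.png",cv2.resize(a,None,fx=4,fy=4,interpolation=cv2.INTER_CUBIC)[:,:,::-1]);print(p,x-90,y-70)
E
```

```text
10.8 [0.5597944  0.02839238 0.26709858] [-0.70004768 -0.81871021 -0.03304066]
[282.62413498 218.45462907] 192 148
```

View pics/c4.png

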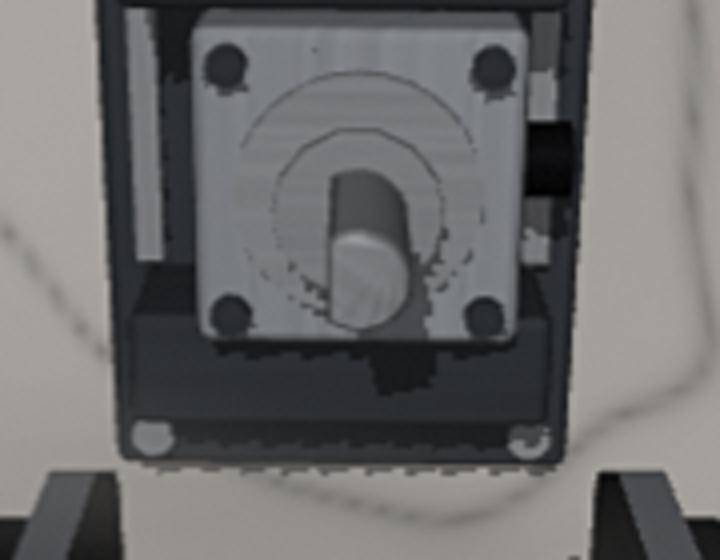

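The flat now faces image-left (the vise front), with its edge vertical at crop x≈331 and the shaft circle centre at about (360,278). Next is the collar.

```bash
python3 - <<'E'
from h import *
C=get("w4.pkl");f=lambda L:[(192+a/4,148+b/4) for a,b in L]
print("shaft",onz(C,f([(360.5,278.5)]),.118))
p=onz(C,f([(331.5,238),(331,316)]),.118);d=p[1]-p[0];print(np.degrees(np.arctan2(-d[0],d[1]))%180)
q=onz(C,f([(110,150),(122,450),(578,150),(563,450)]),.02);
for i in(0,2):
  d=q[i+1]-q[i];print("vise x-perp deg",np.degrees(np.arctan2(-d[0],d[1]))%180)
E
python3 to.py .6015 -.2606 .230 63
```

```text
shaft [[0.56010891 0.02912754 0.118     ]]
166.87231659008015
vise x-perp deg 166.55703668183963
vise x-perp deg 167.64912233557553
t 10.85 op 50.92960842909882 F [ 0.3 -0.9 -0.1] pos [0.5595 0.0284 0.2664] yaw -12.44 z [-0.004  0.001 -1.   ]
row [  42.  -289.   -36.4] [ 0.1 -0.2 75.4]
```

Request:
arm_command(
  rows="42 -289 -36 0 0 75.5;42 -289 -36 0 0 75.5;42 -289 -36 0 0 75.5;42 -289 -36 0 0 75.5;42 -289 -36 0 0 75.5;42 -289 -36 0 0 75.5;42 -289 -36 0 0 75.5;42 -289 -36 0 0 75.5;42 -289 -36 0 0 75.5",
  jaw=0.9,
)

```text
t: 11.98
tool_pos: [0.6012, -0.2603, 0.2292]
tool_rot: [-0.734, -3.052, 0.005]
contact_force: [0.8, 0.0, 0.3]
opening: 0.0771
```

```bash
python3 - <<'E'
from h import *
o=monitor.get_obs();print(o["t"],o["tool_pos"],o["contact_force"])
C=cam("wrist");put(C,"w5.pkl")
p=proj(C,[[.6015,-.2606,.02]])[0]
x,y=int(p[0]),int(p[1]);x0,y0=max(x-90,0),max(y-70,0);a=C["im"][y0:y+70,x0:x+90]
cv2.imwrite("pics/c5.png",cv2.resize(a,None,fx=4,fy=4,interpolation=cv2.INTER_CUBIC)[:,:,::-1]);print(p,x0,y0)
E
```

```text
11.975 [ 0.60118569 -0.26027649  0.22920356] [0.83349099 0.01692977 0.26936514]
[281.31308784 192.65145731] 191 122
```

View pics/c5.png

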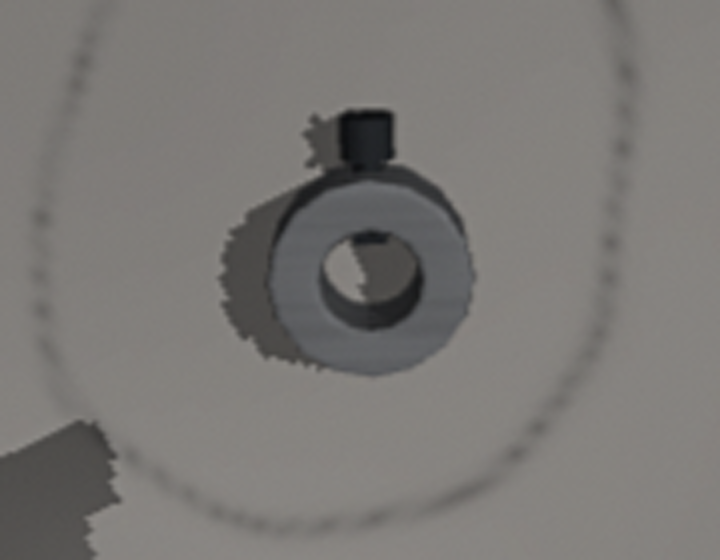

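The collar's top circle is centred at crop (372,279), with the screw head around (367,140) pointing up the picture.

```bash
python3 - <<'E'
from h import *
C=get("w5.pkl");f=lambda L:[(191+a/4,122+b/4) for a,b in L]
c=onz(C,f([(372,279)]),.02)[0];e=onz(C,f([(271,279),(474,279)]),.02);print("dia",np.linalg.norm(e[0]-e[1]))
s=onz(C,f([(366.5,140)]),.0125)[0];d=s-c;a=np.degrees(np.arctan2(d[1],d[0]))
print(c,s,np.hypot(d[0],d[1]),"screw dir",a,"grip yaw",a-90)
import subprocess;print(subprocess.run(["python3","to.py",str(c[0]),str(c[1]),".073",str(a-90)],capture_output=True,text=True).stdout)
E
```

```text
dia 0.040610350144244425
[ 0.60180592 -0.25834215  0.02      ] [ 0.57758418 -0.24722803  0.0125    ] 0.026649885591757124 screw dir 155.3520269767924 grip yaw 65.35202697679239
t 12.025 op 76.7963884836757 F [ 0.4  0.8 -0.4] pos [ 0.6013 -0.2602  0.2296] yaw 62.97 z [-0.003 -0.003 -1.   ]
row [   0.5    1.9 -156.6] [ 0.2 -0.1  2.4]
```

Request:
arm_command(
  rows="0.5 2 -60 0 0 2.4;0.5 2 -115 0 0 2.4;0.5 2 -140 0 0 2.4;0.5 2 -150 0 0 2.4;0.5 2 -156 0 0 2.4;0.5 2 -156 0 0 2.4;0.5 2 -156 0 0 2.4",
)

```text
t: 12.9
tool_pos: [0.6027, -0.2587, 0.0752]
tool_rot: [0.67, 3.069, -0.006]
contact_force: [0.2, -0.3, 0.1]
opening: 0.077
```

Request:
arm_command(
  rows="0 0 0 0 0 0;0 0 0 0 0 0;0 0 0 0 0 0;0 0 0 0 0 0;0 0 0 0 0 0",
  jaw=0,
  squeeze=70,
)

```text
t: 13.52
tool_pos: [0.6035, -0.2592, 0.0768]
tool_rot: [0.67, 3.067, -0.008]
contact_force: [-1.7, 0.5, 5.8]
opening: 0.0398
```

```bash
python3 to.py .6018 -.2583 .073 65.3
```

```text
t 13.525 op 39.82868071109439 F [-1.7  0.5  5.8] pos [ 0.6035 -0.2592  0.0768] yaw 65.36 z [ 0.002 -0.005 -1.   ]
row [-1.7  0.9 -3.8] [ 0.3  0.1 -0.1]
```

Request:
arm_command(
  rows="0 0 20 0 0 0;0 0 70 0 0 0;0 0 130 0 0 0;0 0 183 0 0 0;0 0 183 0 0 0;0 0 183 0 0 0",
)

```text
t: 14.28
tool_pos: [0.6031, -0.259, 0.2598]
tool_rot: [0.67, 3.067, -0.007]
contact_force: [-0.1, 0.3, -2.1]
opening: 0.0393
```

```bash
python3 to.py .5619 .0285 .205 77.2
```

```text
t 14.275 op 39.300883520314635 F [-0.1  0.3 -2.1] pos [ 0.6031 -0.259   0.2598] yaw 65.36 z [ 0.001 -0.005 -1.   ]
row [-41.2 287.5 -54.8] [ 0.3  0.1 11.8]
```

Request:
arm_command(
  rows="-7 48 0 0.3 0 4;-14 96 0 0.3 0 8;-21 144 0 0.3 0 11.8;-28 192 0 0.3 0 11.8;-35 240 0 0.3 0 11.8;-41 287.5 -10 0.3 0 11.8;-41 287.5 -35 0.3 0 11.8;-41 287.5 -55 0.3 0 11.8;-41 287.5 -55 0.3 0 11.8;-41 287.5 -55 0.3 0 11.8;-41 287.5 -55 0.3 0 11.8",
)

```text
t: 15.65
tool_pos: [0.5628, 0.028, 0.206]
tool_rot: [0.352, 3.118, 0.001]
contact_force: [0.2, 1.0, -0.9]
opening: 0.0398
```

```bash
python3 to.py .5619 .0285 .205 77.2; python3 - <<'E'
from h import *
C=cam("wrist");put(C,"w6.pkl")
p=proj(C,[[.5600,.0289,.118],[.5600,.0289,.144]]);print(p)
a=C["im"][200:340,190:370]
cv2.imwrite("pics/c6.png",cv2.resize(a,None,fx=4,fy=4,interpolation=cv2.INTER_CUBIC)[:,:,::-1])
E
```

```text
t 15.65 op 39.845776381064695 F [ 0.2  1.  -0.9] pos [0.5628 0.028  0.206 ] yaw 77.11 z [ 0.004  0.    -1.   ]
row [-0.9  0.5 -1. ] [-0.   0.2  0.1]
[[280.48290462 257.78498765]
 [280.47806416 286.75807107]]
```

View pics/c6.png

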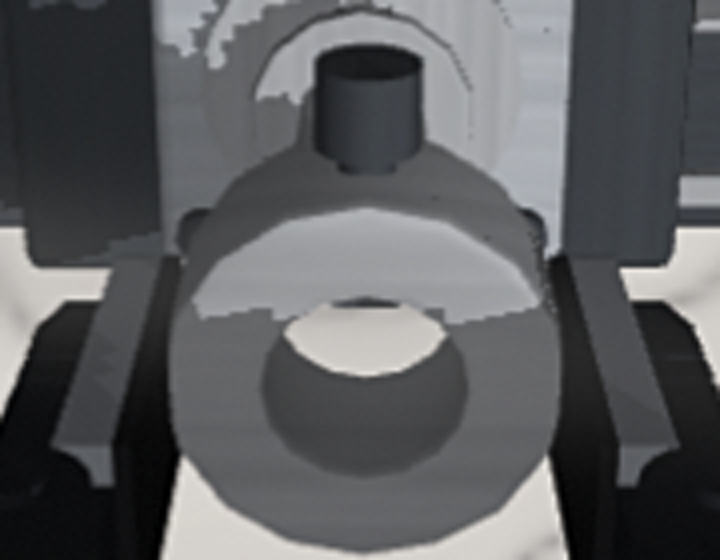

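The collar hangs level with the screw towards the camera (the front). Its bore top is centred at crop (365,386), i.e. full-frame (281.3,296.5).

```bash
python3 - <<'E'
from h import *
C=get("w6.pkl");f=lambda L:[(190+a/4,200+b/4) for a,b in L]
for z in(.147,.149,.151):
  e=onz(C,f([(170,381),(560,381)]),z);b=onz(C,f([(366,298),(366,475)]),z);b2=onz(C,f([(262,386),(468,386)]),z)
  print(z,onz(C,f([(365.5,386),(366,384)]),z),np.linalg.norm(e[0]-e[1]),np.linalg.norm(b[0]-b[1]),np.linalg.norm(b2[0]-b2[1]))
s=onz(C,f([(369,62)]),.1445)[0];c=onz(C,f([(366,386)]),.149)[0];d=s-c;print(np.degrees(np.arctan2(d[1],d[0])),np.hypot(d[0],d[1]))
E
```

```text
0.147 [[0.56276754 0.02864202 0.147     ]
 [0.56254579 0.02874549 0.147     ]] 0.040037966129043145 0.021213510421492072 0.021166574063764442
0.149 [[0.56148813 0.02893055 0.149     ]
 [0.56126982 0.02903241 0.149     ]] 0.03941609617211788 0.02088402203615478 0.02083781469424839
0.151 [[0.56020872 0.02921907 0.151     ]
 [0.55999385 0.02931932 0.151     ]] 0.03879422621519255 0.02055453365081749 0.020509055324732337
166.58773807211256 0.03333657268216193
```

Request:
arm_command(
  rows="-1.2 0.3 -4 0 0.2 0;-1.2 0.3 -8 0 0.2 0;-1.2 0.3 -11 0 0.2 0;-1.2 0.3 -14 0 0.2 0;-1.2 0.3 -17 0 0.2 0;-1.2 0.3 -17 0 0.2 0",
)

```text
t: 16.45
tool_pos: [0.5614, 0.0284, 0.1886]
tool_rot: [-0.352, -3.121, -0.001]
contact_force: [-0.4, -0.1, -0.9]
opening: 0.0395
```

```bash
python3 to.py .5619 .0285 .1528 77.2
```

```text
t 16.45 op 39.51742553612457 F [-0.4 -0.1 -0.9] pos [0.5614 0.0284 0.1886] yaw 77.12 z [-0.  0. -1.]
row [  0.5   0.1 -35.8] [-0.  -0.   0.1]
```

Request:
arm_command(
  rows="0 0 -3 0 0 0;0 0 -6 0 0 0;0 0 -9 0 0 0;0 0 -12 0 0 0;0 0 -12 0 0 0",
)

```text
t: 17.08
tool_pos: [0.5612, 0.0284, 0.1762]
tool_rot: [-0.352, -3.121, -0.0]
contact_force: [-0.1, 0.1, -1.3]
opening: 0.0398
```

Request:
arm_command(
  rows="0 0 -5 0 0 0;0 0 -10 0 0 0;0 0 -14 0 0 0;0 0 -17 0 0 0;0 0 -20 0 0 0;0 0 -22 0 0 0;0 0 -22 0 0 0;0 0 -22 0 0 0",
)

```text
t: 18.08
tool_pos: [0.5614, 0.0284, 0.1556]
tool_rot: [-0.352, -3.121, -0.0]
contact_force: [-5.1, 0.4, 8.5]
opening: 0.0397
```

Request:
arm_command(
  rows="0 0 -2 0 0 0;0 0 -4 0 0 0;0 0 -5 0 0 0;0 0 -5 0 0 0",
)

```text
t: 18.58
tool_pos: [0.5618, 0.0284, 0.1528]
tool_rot: [-0.352, -3.121, 0.0]
contact_force: [-7.2, 1.0, 10.9]
opening: 0.0397
```

Request:
arm_command(
  rows="0 0 -1 0 0 0;0 0 -2 0 0 0;0 0 -2 0 0 0;0 0 -2 0 0 0",
)

```text
t: 19.08
tool_pos: [0.5619, 0.0284, 0.1528]
tool_rot: [-0.351, -3.12, 0.001]
contact_force: [-7.1, 0.6, 11.0]
opening: 0.0397
```

```bash
python3 to.py .5619 .0285 .1528 77.2; python3 - <<'E'
from h import *
a=cam("wrist")["im"][190:370,150:410]; b=cam("top")["im"][190:260,210:310]
im=np.vstack([cv2.resize(a,(520,360)),cv2.resize(b,(520,240),interpolation=cv2.INTER_CUBIC)])
cv2.imwrite("pics/c7.png",im[:,:,::-1])
E
```

```text
t 19.075 op 39.70313545225691 F [-7.1  0.6 11. ] pos [0.5619 0.0284 0.1528] yaw 77.16 z [-0.002 -0.    -1.   ]
row [-0.   0.1  0. ] [ 0.  -0.1  0. ]
```

View pics/c7.png

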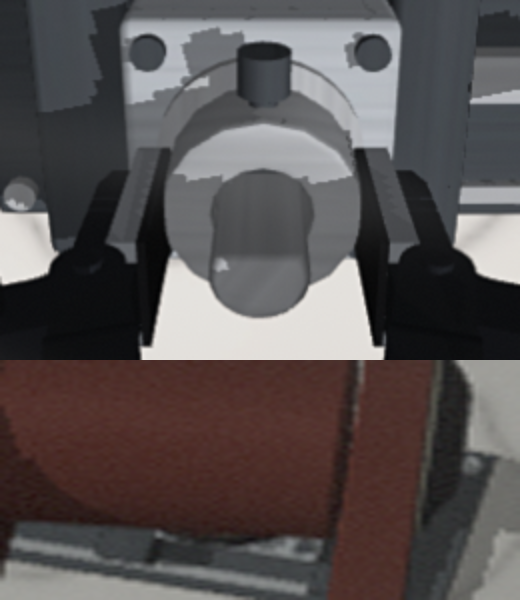

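Request:
arm_command(
  rows="0 0 -3 0 0 0;0 0 -5 0 0 0;0 0 -5 0 0 0;0 0 -5 0 0 0",
)

```text
t: 19.68
tool_pos: [0.5622, 0.0285, 0.1526]
tool_rot: [-0.35, -3.118, 0.002]
contact_force: [-15.8, 0.1, 25.8]
opening: 0.0398
```

Request:
arm_command(
  rows="-0.7 0 -4 0 0 0;-0.7 0 -4 0 0 0;-0.7 0 -4 0 0 0;-0.7 0 -4 0 0 0",
)

```text
t: 20.18
tool_pos: [0.5621, 0.0285, 0.1526]
tool_rot: [-0.35, -3.118, 0.002]
contact_force: [-11.9, -0.9, 19.9]
opening: 0.0396
```

```bash
python3 to.py .5619 .0285 .1528 77.2; python3 -c "
from station import workorder;print(workorder.finish_job())"
```

```text
t 20.175 op 39.60002326820186 F [-11.9  -0.9  19.9] pos [0.5621 0.0285 0.1526] yaw 77.2 z [-0.004 -0.001 -1.   ]
row [-0.2  0.   0.2] [ 0.1 -0.2 -0. ]
the job is handed in; nothing more can be done
None
```

The whole job ran without a slip, and I handed it in at about 20 s with the collar still gripped and held down. `finish_job` reports no verdict.

- **Vise:** I cranked the handle clockwise to about 3.3–3.4 rad. The gearbox moved to the fixed jaw. The force at the handle rose by about 4.6 N over the last part of the turn, which suggests roughly 30 N at the jaw. I had no direct reading of the jaw force.
- **Shaft:** The pinch read 13.0 mm, or about 14.4 mm after allowing for the gripper reading low on the known handle, so it was square on the flat. I turned the shaft -47.5°, and a close view showed the flat facing the vise's front within about 1°.
- **Collar:** It slid down over the shaft and past the screw with no contact force. The last 0.2 mm of travel took about 15 N more, so the washer is at its stop.

The last checks before handing in:

| Check | Reading |
|---|---|
| Downward push | about 20 N |
| Collar underside above the gearbox's underside | about 56 mm |
| Screw direction from the vise's front | within about 1° |
| Tool tilt | about 0.004 rad |
| Finger opening on the collar | 39.6 mm (squeeze set to 70 N) |

One reading was off: a sideways force of about 12 N along x remained while pressing, with no visible shift of the collar. The spacer, specimen and screwdriver were never approached, though I did not check their positions again at the end.

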